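Seat the jar carousel on its turntable drive

TASK

Mount the jar carousel that has the straight bar handle on the round turntable drive. Lower it over the drive's shaft with its handle turned about 45 degrees from the drive's cross bar so that it comes to rest on that bar, then turn it, pressing lightly, until it drops over the bar and sits fully home, and let go. Leave the spare carousel with the round knob where it is.

Things in the scene. Friction and masses are not known exactly. Their poses are not given: they have to be found in the camera images.
- carousel_handle (a point): Centre of the grey bar handle on the loose white jar carousel (0.25-0.5 kg): a flat disc 150 mm across, 18 mm thick, with 8 jar wells, a round boss 72 mm across (top 52 mm above the underside) and on it the upright bar handle, 64 long, 12 thick, 38 mm high. Point on the axis, 71 mm above the underside, 19 below the handle's top. x along the handle, y across it, z up.
- carousel_slot (a point): Centre of the carousel's flat underside. Here a 28 mm square opening for the shaft, crossed by a slot 18 mm wide, 68 mm long, running along x (in line with the handle), both open inside to 46 mm deep. The slot takes the drive's cross bar with about 5 mm and 10 degrees to spare either side; a half turn makes no difference. z up.
- drive_seat (a point): Centre of the platform of the fixed round grey drive (160 mm across; aluminium platform 120 mm across, 60 mm above the table), where the underside rests when home. On it a fixed tapered steel shaft 40 mm high (22 to 10 mm thick) and a steel cross bar 52 long, 8 wide, 14 mm high. x along the bar, z up. Out of line, the carousel rests on the bar, 14 mm above home.
- spare_knob (a point): Centre of the round grey knob (32 mm across, 32 mm high, top 84 mm above the table) of the loose spare carousel: a white disc 132 mm across with six wells, a round boss and no slot. The point is 68 mm above its underside. It is to stay where it is.
Things that resemble listed ones, but are neither listed nor needed, are in the scene too. Leave any blue look-alike of the part that bears carousel_handle alone.

How it is judged:
By the outcome, as a careful person would: the job done as asked, in the order asked, and still so for the second after the job is handed in, with the robot touching nothing.
It also fails if it takes over 48 s, if anything falls off the work surface, if the arm or the gripper's body presses on something with over 40 N, if the wrist force passes 120 N, or if a joint passes its speed limit or range.

ROBOT

A 6-joint arm with a two-finger parallel gripper is mounted at the origin on the work surface. World frame = base frame: x ahead of the robot, y to its left, z up, the work surface at z = 0. Lengths are in m, angles in rad, forces in N, time in s.
With the tool pointing down it reaches from about 0.375 to 0.9 m from the base axis. Payload 3.1 kg.
Tool frame: the origin (TCP) lies midway between the tips of the shut fingers; the grasp point (between the pads) lies 19 mm behind it; y points along the fingers, x is the direction in which the jaws open and shut, and the axes are right-handed (so a half turn about y gives the same grasp; the last joint's range is limited). The gripper opens to 87 mm and grips with 3 to 60 N. Pads are 19 mm wide; open, the fingers measure 117 mm over their backs; the gripper's body (75 mm by 190 mm) begins 51 mm behind the grasp point.
Start: joints at [1.065, 0.527, 1.433, -0, 1.181, -0.178], TCP at [0.201, 0.592, 0.223] pointing down, gripper open.
Joint ranges: [-3.08, 3.08], [-0.75, 2.2], [0.22, 2.44], [-1.43, 4.57], [0, 2.65], [-2.85, 2.85]. Speed limits (rad/s): [2.79, 2.79, 3.14, 3.14, 3.14, 3.14].

INTERFACE

Orientations are given as a unit quaternion [x, y, z, w].
In Python, from rig import * gives the robot as it stands.
- The arm moves only by the tool jog_arm, never from a script. Its argument "series" is a list of rows, each a list of 7 numbers: the shift along the tool's x, y, z in mm, then the turn, a rotation vector about the tool's x, y, z in rad, then the gripper's target within -1 to 1 (shut at 1, half-way at 0, fully open at -1). A call has 1 to 20 rows; each row is the pose to reach, as a shift and turn from the pose commanded when the call began, along the tool's axes at that moment; what a row does not reach only later rows make up. A row lasts 1/8 s, in which the tool goes at most 62.5 mm and 10.7 degrees, less where a joint would pass 70% of its speed; a pose out of reach is approached as far as the arm can. A call with a gripper value outside its range is refused whole. The fingers move at their own pace and stop on an object; "grip_force" is the grip in N (left out, the last holds). Time passes only in rows, so rows that repeat a pose let the fingers close. It gives the time, the measured TCP pose, the force and the opening at its end, in the units of the state.
- get_obs(): the state, without advancing time (a new reading comes with each control period).
- camera(name): name is "scene" or "top" or "wrist"; returns a dict with "img" (384x512x3 uint8, red, green, blue), "depth" (384x512 float32, m along the optical axis (not along the pixel's ray), 0 where there is no reading), "camera_matrix" (3x3 intrinsics, pixels), "rvec" (rotation vector, rad) and "tvec" (3), from world to camera coordinates, as OpenCV has them. Camera axes: x right, y down, z forward; pixel columns grow to the right and rows downward; lengths in m; the calibration is good to about 2 mm. A picture is of the moment at which its call begins.
- hand_in(): hands the job in, once; it reports no verdict.
The state is a dict: "time": time; "q": joint angles; "joint_velocities": joint speeds; "joint_torque": joint torques, N m; "position": TCP position; "tool_rot": TCP orientation; "ft_force": force on the tool from outside, world axes, zero at the start; "moment": the same for the moment, N m; "grip_width": finger opening in m.
Only numpy, scipy, OpenCV 4.12 (cv2) and the standard library are available. Lean on these libraries where they do the work, as an engineer would, in place of code of your own. Each camera call takes 0.05 s, during which the arm holds its last target.

## Working session

There is one attempt and no reset: what is moved stays moved. The work goes in short steps, Python scripts to look and compute and a tool call to move; the robot and the scene stay as the last step left them, time stands still between calls to the robot, and variables do not carry over. Pictures are saved under pics/ and viewed, and the job is handed in when it is done.

Besides the shell and the picture viewer there is one more tool, called after ">>>" in YAML: its name, and indented under it one key for each argument. jog_arm: Moves the arm, as the interface text tells. Its arguments: {"type":"object","properties":{"series":{"type":"array","items":{"type":"array","items":{"type":"number"}}},"grip_force":{"type":"number"}},"required":["series"]}

```bash
ls; mkdir -p pics; python3 - <<'E'
from rig import *
import cv2,numpy as np
o=get_obs();print(o)
for n in ["scene","top","wrist"]:
    c=camera(n);cv2.imwrite(f"pics/{n}0.png",c["img"][:,:,::-1]);np.savez(f"{n}0.npz",**c)
    print(n,c["camera_matrix"].tolist(),c["rvec"],c["tvec"])
E
```

```text
pics
{'time': 0.0, 'q': array([ 1.06547633e+00,  5.28495530e-01,  1.43389615e+00, -1.46683559e-06,
        1.18136962e+00, -1.78524938e-01]), 'joint_velocities': array([ 0.0003337 , -0.00031252, -0.0012514 ,  0.0016852 , -0.00015297,
       -0.00055579]), 'joint_torque': array([-1.00529174e-03, -4.40037847e+01, -1.76592064e+01,  6.31769956e-02,
        5.82509895e-02, -1.90761830e-04]), 'position': array([0.20026196, 0.59128308, 0.22155554]), 'tool_rot': array([ 0.57500483,  0.411312  , -0.41269672, -0.57434598]), 'ft_force': array([-0.7265496 , -0.12734706,  0.32904462]), 'moment': array([ 0.02242888, -0.03200028, -0.03667701]), 'grip_width': 0.08712212066419364}
scene [[443.89908580485445, 0.0, 252.4862646862423], [0.0, 443.89908580485445, 188.6645224446837], [0.0, 0.0, 1.0]] [ 2.29772687  0.93101199 -0.33451944] [-0.29599233 -0.20488951  1.21011362]
top [[400.4808051494847, 0.0, 246.9592458182916], [0.0, 400.4808051494847, 188.87667395235857], [0.0, 0.0, 1.0]] [ 2.19903064 -2.20778182  0.04272082] [-0.03045758  0.43504369  1.08576085]
wrist [[280.0135437065417, 0.0, 260.64912998075164], [0.0, 280.0135437065417, 190.04556175558997], [0.0, 0.0, 1.0]] [-2.37243834 -1.70418559 -0.22129114] [-0.62403919 -0.03217474  0.39049413]
```

View pics/scene0.png

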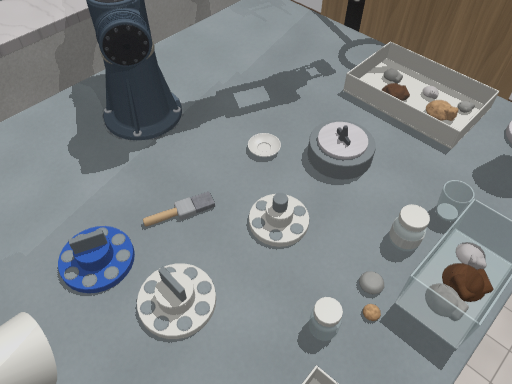

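View pics/top0.png

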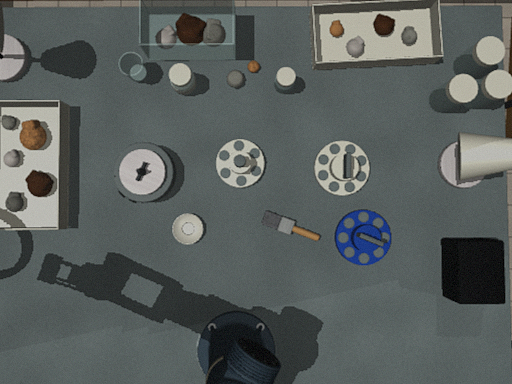

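View pics/wrist0.png

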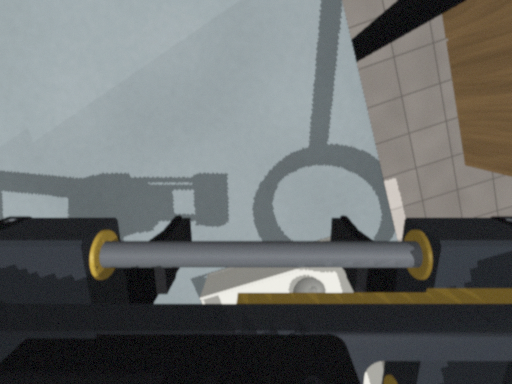

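The top view shows three carousels: a white one with a bar handle at (343,167), a blue one with a bar handle at (363,237), and a white one with a round knob at (241,163), which is the spare. The white one at (343,167) fits the description. The drive is at (143,172). I'll measure these and confirm in an enlarged crop.

```bash
cat > h.py <<'E'
import numpy as np,cv2
def load(n): return dict(np.load(n))
def cloud(c):
    K=c["camera_matrix"];R=cv2.Rodrigues(c["rvec"])[0];t=c["tvec"].ravel()
    d=c["depth"];v,u=np.mgrid[:d.shape[0],:d.shape[1]]
    P=np.stack([(u-K[0,2])/K[0,0]*d,(v-K[1,2])/K[1,1]*d,d],-1)
    W=(P-t)@R; W[d==0]=np.nan; return W
def ray(c,px,z):
    K=c["camera_matrix"];R=cv2.Rodrigues(c["rvec"])[0];t=c["tvec"].ravel()
    px=np.atleast_2d(px).astype(float);o=-R.T@t
    d=np.c_[(px-[K[0,2],K[1,2]])/[K[0,0],K[1,1]],np.ones(len(px))]@R
    return o+d*((z-o[2])/d[:,2])[:,None]
def proj(c,P): return cv2.projectPoints(np.atleast_2d(P).astype(float),c["rvec"],c["tvec"],c["camera_matrix"],None)[0][:,0]
def rect(pts):
    (cx,cy),(w,h),a=cv2.minAreaRect(np.float32(pts[:,:2]*1000)); 
    if h>w: w,h,a=h,w,a+90
    return cx,cy,w,h,(a+90)%180-90
E
python3 - <<'E'
from h import *
c=load("top0.npz");W=cloud(c);img=c["img"]
for nm,(u,v) in dict(car=(343,167),drive=(143,172),spare=(241,163)).items():
    s=np.s_[v-35:v+35,u-35:u+35];w=W[s].reshape(-1,3);z=w[:,2]
    hist,e=np.histogram(z[np.isfinite(z)],np.arange(-.01,.13,.005));print(nm,[(round(a,3),int(b)) for a,b in zip(e,hist) if b])
    rgb=img[s].reshape(-1,3)
    big=cv2.resize(img[s][:,:,::-1],None,fx=6,fy=6,interpolation=cv2.INTER_CUBIC);cv2.imwrite(f"pics/crop_{nm}.png",big)
c2=load("scene0.npz");
a=cv2.resize(c2["img"][240:340,120:230,::-1],None,fx=5,fy=5,interpolation=cv2.INTER_CUBIC);b=cv2.resize(c2["img"][110:180,295:385,::-1],None,fx=5,fy=5,interpolation=cv2.INTER_CUBIC)
cv2.imwrite("pics/cs.png",a);cv2.imwrite("pics/ds.png",b)
x=[cv2.imread(f"pics/crop_{n}.png") for n in("car","drive")];cv2.imwrite("pics/cc.png",np.hstack([cv2.resize(i,(400,400)) for i in x]))
E
```

```text
car [(np.float64(-0.01), 94), (np.float64(-0.005), 1781), (np.float64(0.0), 620), (np.float64(0.005), 18), (np.float64(0.01), 316), (np.float64(0.015), 1277), (np.float64(0.02), 134), (np.float64(0.025), 17), (np.float64(0.03), 5), (np.float64(0.035), 6), (np.float64(0.04), 15), (np.float64(0.045), 153), (np.float64(0.05), 236), (np.float64(0.055), 11), (np.float64(0.06), 19), (np.float64(0.065), 6), (np.float64(0.07), 18), (np.float64(0.075), 6), (np.float64(0.08), 19), (np.float64(0.085), 106), (np.float64(0.09), 17)]
drive [(np.float64(-0.01), 65), (np.float64(-0.005), 1264), (np.float64(0.0), 548), (np.float64(0.005), 17), (np.float64(0.01), 20), (np.float64(0.015), 14), (np.float64(0.02), 18), (np.float64(0.025), 21), (np.float64(0.03), 37), (np.float64(0.035), 25), (np.float64(0.04), 51), (np.float64(0.045), 881), (np.float64(0.05), 317), (np.float64(0.055), 1120), (np.float64(0.06), 392), (np.float64(0.065), 15), (np.float64(0.07), 44), (np.float64(0.075), 11), (np.float64(0.08), 9), (np.float64(0.085), 6), (np.float64(0.09), 2), (np.float64(0.095), 13), (np.float64(0.1), 1)]
spare [(np.float64(-0.01), 112), (np.float64(-0.005), 2177), (np.float64(0.0), 762), (np.float64(0.005), 8), (np.float64(0.01), 245), (np.float64(0.015), 1052), (np.float64(0.02), 108), (np.float64(0.025), 4), (np.float64(0.03), 2), (np.float64(0.035), 3), (np.float64(0.04), 3), (np.float64(0.045), 110), (np.float64(0.05), 158), (np.float64(0.055), 4), (np.float64(0.06), 2), (np.float64(0.065), 2), (np.float64(0.07), 2), (np.float64(0.075), 22), (np.float64(0.08), 87), (np.float64(0.085), 12)]
```

View pics/cc.png

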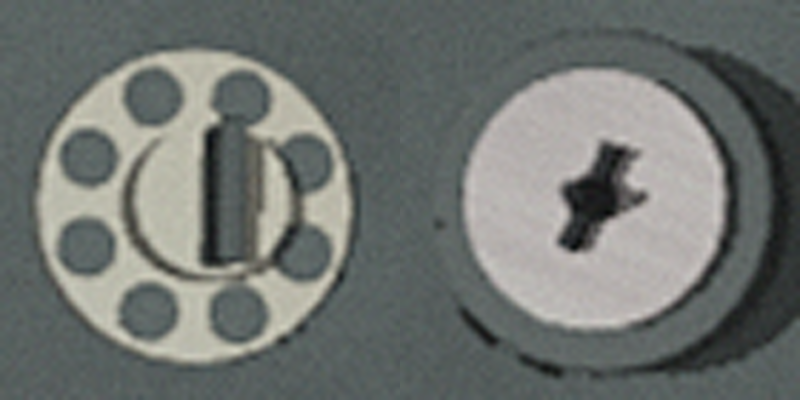

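View pics/ds.png

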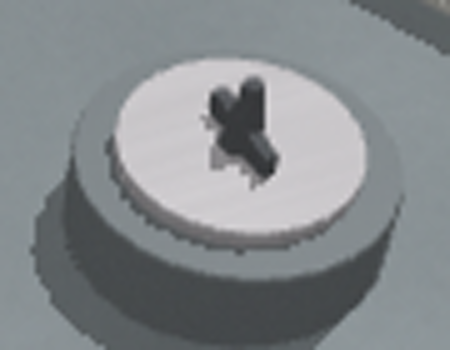

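The left crop (360-460 px region of the top view) is a white 8-well carousel with a grey bar handle, so it is the target. The right crop is the drive, with its dark bar running from upper right to lower left.

```bash
python3 - <<'E'
from h import *
for n in("top","scene"):
    c=load(n+"0.npz");W=cloud(c);img=c["img"].astype(int);Z=W[...,2]
    def near(x,y,r): return np.hypot(W[...,0]-x,W[...,1]-y)<r
    c0=load("top0.npz")
    cc=ray(c0,[(343,167)],.018)[0] ; dd=ray(c0,[(143,172)],.06)[0]; sp=ray(c0,[(241,163)],.018)[0]
    for nm,p,r in(("car",cc,.09),("spare",sp,.09)):
        m=near(p[0],p[1],r)&(Z>.008)&(Z<.1)
        mm=m.astype(np.uint8)
        # disc outline: points with z .01-.025 -> hull -> circle of rays at z=.018
        d=m&(Z<.025)&(img.min(-1)>110)
        v,u=np.nonzero(d);P=ray(c,np.c_[u,v],.018)
        h=cv2.convexHull(np.float32(P[:,:2]*1000));(x,y),a,b=None or cv2.fitEllipse(h)
        print(n,nm,"disc",x,y,a)
    h=near(cc[0],cc[1],.06)&(Z>.082)&(Z<.1);v,u=np.nonzero(h);P=ray(c,np.c_[u,v],.09);print(n,"handle",rect(P),P.mean(0),len(P))
    d=near(dd[0],dd[1],.075)&(Z>.04)&(Z<.1)&(img.min(-1)>125)
    v,u=np.nonzero(d);P=ray(c,np.c_[u,v],.06);e=cv2.fitEllipse(cv2.convexHull(np.float32(P[:,:2]*1000)));print(n,"plat",e)
    b=near(dd[0],dd[1],.035)&(img.max(-1)<90)&(Z>.062)&(Z<.08)
    v,u=np.nonzero(b);P=ray(c,np.c_[u,v],.074);print(n,"bar",rect(P),len(P))
    b=near(dd[0],dd[1],.04)&(Z>.08);print(n,"shaft top",np.nanmean(W[b],0),b.sum())
E
```

```text
top car disc 492.0935974121094 -288.2512512207031 (147.01153564453125, 148.39706420898438)
top spare disc 505.8564147949219 -11.55254077911377 (128.95204162597656, 130.2434844970703)
top handle (491.431396484375, -286.9975280761719, 61.10472106933594, 12.677021980285645, -0.7778091430664062) [ 0.49064699 -0.28740662  0.09      ] 137
top plat ((479.88763427734375, 242.51898193359375), (118.3712387084961, 119.25151824951172), 66.23834991455078)
top bar (478.18798828125, 238.31488037109375, 49.49573516845703, 14.088714599609375, -24.133804321289062) 62
top shaft top [0.48005398 0.24086443 0.09131648] 31
scene car disc 492.0656433105469 -290.7331237792969 (148.79812622070312, 153.02371215820312)
scene spare disc 505.7506103515625 -15.36309814453125 (130.93817138671875, 136.62281799316406)
scene handle (492.1700439453125, -290.97723388671875, 66.95387268066406, 13.38425350189209, -1.68170166015625) [ 0.49296966 -0.2909069   0.09      ] 250
scene plat ((482.64276123046875, 230.64443969726562), (147.77426147460938, 148.40594482421875), 164.19935607910156)
scene bar (482.20806884765625, 234.88783264160156, 52.92506408691406, 22.00264549255371, -39.73896408081055) 81
scene shaft top [0.47964821 0.239123   0.09079164] 51
```

```bash
cat > mv.py <<'E'
from rig import *
from h import *
from scipy.spatial.transform import Rotation as Ro
def plan(target,handle_deg):
    """shift (tool mm) and turn to reach tcp target with tool y down and jaw axis across handle direction"""
    o=get_obs();R=Ro.from_quat(o["tool_rot"]).as_matrix()
    print("t",o["time"],"pos",o["position"].round(4),"F",o["ft_force"].round(1),"w",round(o["grip_width"],4),"q",o["q"].round(2))
    jx=np.degrees(np.arctan2(R[1,0],R[0,0]));print("jaw az",jx.round(2),"tool y",R[:,1].round(3))
    print("shift mm",(R.T@(np.array(target)-o["position"])*1000).round(1))
    for k in(90,-90):
        a=np.radians(handle_deg+k);x=np.array([np.cos(a),np.sin(a),0]);y=np.array([0,0,-1.])
        T=np.c_[x,y,np.cross(x,y)];print(k,"turn",Ro.from_matrix(R.T@T).as_rotvec().round(4))
E
python3 - <<'E'
from mv import *
plan((.492,-.2885,.20),-1)
c=load("top0.npz");img=c["img"]
g=img.max(-1)[150:195,118:170]
i=cv2.resize(img[150:195,118:170,::-1],None,fx=12,fy=12,interpolation=cv2.INTER_CUBIC);cv2.imwrite("pics/bar.png",i)
E
```

```text
t 0.15 pos [0.2003 0.5914 0.2218] F [ 0.2 -0.1  0.6] w 0.0873 q [ 1.07  0.53  1.43 -0.    1.18 -0.18]
jaw az 71.28 tool y [-0.001 -0.001 -1.   ]
shift mm [-739.7   22.9 -558.7]
90 turn [-0.0005 -0.3093 -0.0016]
-90 turn [ 2.3000e-03  2.8322e+00 -7.0000e-04]
```

View pics/bar.png

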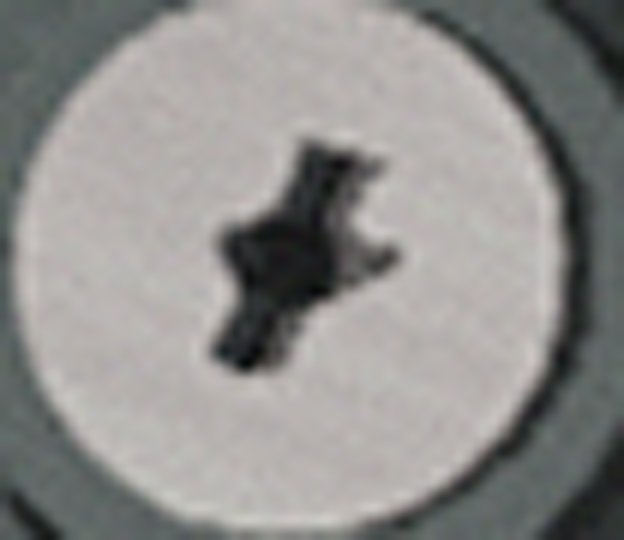

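The bar's ends are at (325,145) and (240,360) in the enlarged crop, which puts the bar at about -22 to -24° in the world frame.

>>> jog_arm:
  series:
    - [-45,0,-92,0,0,0,-1]
    - [-91,0,-184,0,0,0,-1]
    - [-136,0,-276,0,-0.1,0,-1]
    - [-182,0,-360,0,-0.1,0,-1]
    - [-230,5,-395,0,-0.15,0,-1]
    - [-290,5,-425,0,-0.2,0,-1]
    - [-345,8,-440,0,-0.25,0,-1]
    - [-400,10,-455,0,-0.309,0,-1]
    - [-460,12,-475,0,-0.309,0,-1]
    - [-515,15,-490,0,-0.309,0,-1]
    - [-570,18,-510,0,-0.309,0,-1]
    - [-625,23,-530,0,-0.309,0,-1]
    - [-685,23,-545,0,-0.309,0,-1]
    - [-725,23,-555,0,-0.309,0,-1]
    - [-740,23,-559,0,-0.309,0,-1]
    - [-740,23,-559,0,-0.309,0,-1]
    - [-740,23,-559,0,-0.309,0,-1]
    - [-740,23,-559,0,-0.309,0,-1]
  grip_force: 25

```text
time: 2.4
position: [0.4919, -0.2875, 0.1991]
tool_rot: [-0.504, -0.496, 0.495, 0.505]
ft_force: [-1.0, -0.1, 0.2]
grip_width: 0.087
```

```bash
python3 - <<'E'
from mv import *
plan((.492,-.2885,.059),-1)
c=camera("wrist");cv2.imwrite("pics/w1.png",c["img"][:,:,::-1]);np.savez("w1.npz",**c)
W=cloud(c);h=(W[...,2]>.084)&(W[...,2]<.095)&(abs(W[...,0]-.492)<.05)&(abs(W[...,1]+.2885)<.05);print(rect(W[h]),h.sum(),np.nanmedian(W[h],0))
v,u=np.nonzero(h)
if len(u):print(u.mean(),v.mean())
E
```

```text
t 2.4 pos [ 0.4919 -0.2875  0.1991] F [-1.  -0.1  0.2] w 0.087 q [-0.73  0.48  1.6   0.    1.06 -2.28]
jaw az 88.96 tool y [-0.001  0.002 -1.   ]
shift mm [ -1.2 140.1  -0.3]
90 turn [-0.0012 -0.0008  0.0016]
-90 turn [-2.6000e-03  3.1408e+00 -1.9000e-03]
(491.2832336425781, -289.0660400390625, 63.13651657104492, 11.81178092956543, -1.390106201171875) 740 [ 0.4898049  -0.28933113  0.09073061]
258.56081081081084 186.40675675675675
```

View pics/w1.png

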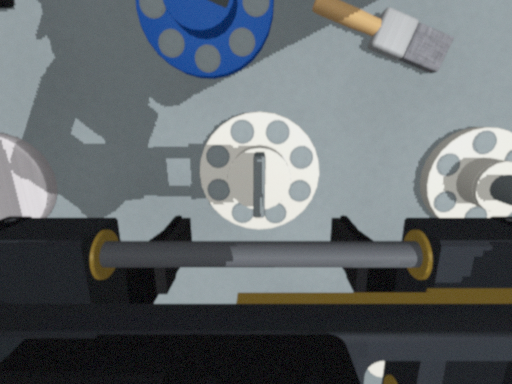

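The wrist view shows the handle at (258,186), running down the image and centred between the fingers. Descend and grip.

>>> jog_arm:
  series:
    - [-1.5,40,0,0,0,0,-1]
    - [-1.5,90,0,0,0,0,-1]
    - [-1.5,120,0,0,0,0,-1]
    - [-1.5,135,0,0,0,0,-1]
    - [-1.5,139,0,0,0,0,-1]
    - [-1.5,139,0,0,0,0,-1]
    - [-1.5,139,0,0,0,0,0.5]
    - [-1.5,139,0,0,0,0,1]
    - [-1.5,139,0,0,0,0,1]
    - [-1.5,139,0,0,0,0,1]
    - [-1.5,139,0,0,0,0,1]
    - [-1.5,139,0,0,0,0,1]
    - [-1.5,139,0,0,0,0,1]
  grip_force: 35

```text
time: 4.08
position: [0.4924, -0.2899, 0.0605]
tool_rot: [-0.504, -0.496, 0.496, 0.504]
ft_force: [0.2, -0.0, 0.9]
grip_width: 0.025
```

>>> jog_arm:
  series:
    - [0,0,0,0,0,0,1]
    - [0,0,0,0,0,0,1]
    - [0,0,0,0,0,0,1]
    - [0,0,0,0,0,0,1]

```text
time: 4.58
position: [0.4924, -0.2897, 0.0605]
tool_rot: [-0.504, -0.496, 0.496, 0.504]
ft_force: [0.5, 1.2, -1.2]
grip_width: 0.0117
```

>>> jog_arm:
  series:
    - [0,-10,0,0,0,0,1]
    - [0,-40,0,0,0,0,1]
    - [0,-80,0,0,0,0,1]
    - [0,-120,0,0,0,0,1]
    - [0,-150,0,0,0,0,1]
    - [0,-160,0,0,0,0,1]
    - [0,-160,0,0,0,0,1]

```text
time: 5.45
position: [0.4922, -0.2897, 0.2206]
tool_rot: [0.504, 0.496, -0.496, -0.504]
ft_force: [-0.4, 0.3, -4.4]
grip_width: 0.0118
```

```bash
python3 - <<'E'
from mv import *
plan((.48,.241,.22),21)
for n in("top","scene","wrist"):
  c=camera(n);np.savez(n+"2.npz",**c);cv2.imwrite(f"pics/{n}2.png",c["img"][:,:,::-1])
E
```

```text
t 5.45 pos [ 0.4922 -0.2897  0.2206] F [-0.4  0.3 -4.4] w 0.0118 q [-0.73  0.46  1.57 -0.    1.11 -2.28]
jaw az 88.98 tool y [ 0. -0. -1.]
shift mm [5.304e+02 5.000e-01 2.170e+01]
90 turn [ 0.000e+00 -3.844e-01 -2.000e-04]
-90 turn [2.0000e-04 2.7572e+00 1.0000e-04]
```

View pics/scene2.png

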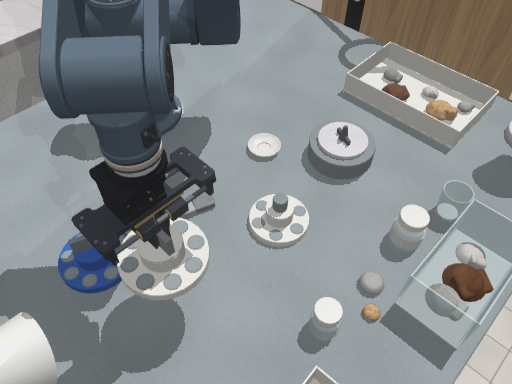

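The carousel hangs level in the gripper at about (165,250), and the rest of the scene is undisturbed. Carry it over the drive.

>>> jog_arm:
  series:
    - [15,0,1,0,0,0,1]
    - [50,0,3,0,-0.03,0,1]
    - [90,0,5,0,-0.06,0,1]
    - [130,0,7,0,-0.1,0,1]
    - [170,0,9,0,-0.13,0,1]
    - [210,0,10,0,-0.16,0,1]
    - [250,0,12,0,-0.2,0,1]
    - [290,0,13,0,-0.23,0,1]
    - [330,0,15,0,-0.26,0,1]
    - [370,0,16,0,-0.3,0,1]
    - [410,0,18,0,-0.33,0,1]
    - [450,0,19,0,-0.36,0,1]
    - [490,0,20,0,-0.384,0,1]
    - [515,0,21,0,-0.384,0,1]
    - [527,0,21.7,0,-0.384,0,1]
    - [530.4,0,21.7,0,-0.384,0,1]
    - [530.4,0,21.7,0,-0.384,0,1]
    - [530.4,0,21.7,0,-0.384,0,1]

```text
time: 7.85
position: [0.4802, 0.2399, 0.2205]
tool_rot: [-0.401, -0.582, 0.583, 0.401]
ft_force: [0.4, 0.1, -3.4]
grip_width: 0.0119
```

```bash
python3 - <<'E'
from mv import *
plan((.48,.241,.15),21)
for n in("top","scene"):
  c=camera(n);np.savez(n+"3.npz",**c);cv2.imwrite(f"pics/{n}3.png",c["img"][:,:,::-1])
  W=cloud(c);img=c["img"].astype(int)
  d=(np.hypot(W[...,0]-.48,W[...,1]-.241)<.09)&(abs(W[...,2]-.178)<.007)&(img.min(-1)>100)
  v,u=np.nonzero(d);P=ray(c,np.c_[u,v],.178);
  if len(u)>10:print(n,cv2.fitEllipse(cv2.convexHull(np.float32(P[:,:2]*1000))),len(u),np.median(W[d],0))
E
```

```text
t 7.85 pos [0.4802 0.2399 0.2205] F [ 0.4  0.1 -3.4] w 0.0119 q [ 0.26  0.41  1.66 -0.    1.07 -1.68]
jaw az 110.91 tool y [-0. -0. -1.]
shift mm [ 1.1 70.5 -0.2]
90 turn [-0.0004 -0.0015 -0.0003]
-90 turn [ 4.0000e-04  3.1401e+00 -7.0000e-04]
top ((480.2278747558594, 231.1898651123047), (130.45753479003906, 153.19252014160156), 79.392822265625) 582 [0.4341566  0.22203464 0.17685784]
scene ((479.3719787597656, 235.13917541503906), (149.139404296875, 157.39303588867188), 27.373516082763672) 1461 [0.50683608 0.21389833 0.1784688 ]
```

View pics/scene3.png

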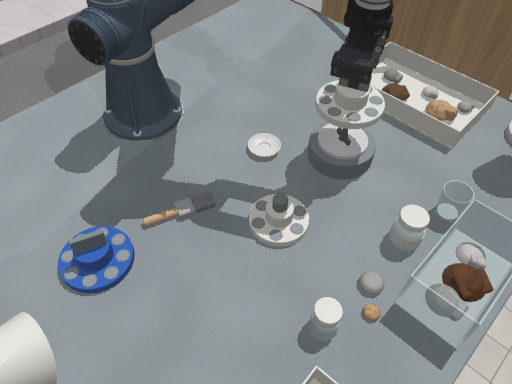

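View pics/top3.png

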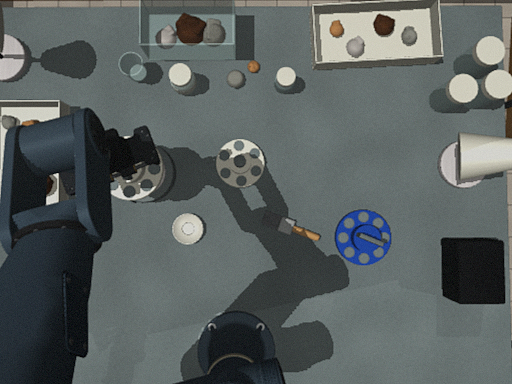

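The carousel (scene 350,100) hangs over the drive with its axis within about 1 mm of the shaft. Lower it slowly.

>>> jog_arm:
  series:
    - [0.5,15,0,0,0,0,1]
    - [0.5,35,0,0,0,0,1]
    - [0.5,50,0,0,0,0,1]
    - [0.5,58,0,0,0,0,1]
    - [0.5,64,0,0,0,0,1]
    - [0.5,69,0,0,0,0,1]
    - [0.5,73,0,0,0,0,1]
    - [0.5,77,0,0,0,0,1]
    - [0.5,80,0,0,0,0,1]
    - [0.5,82,0,0,0,0,1]
    - [0.5,82,0,0,0,0,1]

```text
time: 9.32
position: [0.48, 0.2413, 0.1385]
tool_rot: [-0.401, -0.583, 0.583, 0.401]
ft_force: [0.1, 0.3, -4.1]
grip_width: 0.0116
```

>>> jog_arm:
  series:
    - [0,1,0,0,0,0,1]
    - [0,2,0,0,0,0,1]
    - [0,3,0,0,0,0,1]
    - [0,4,0,0,0,0,1]
    - [0,4.5,0,0,0,0,1]
    - [0,4.5,0,0,0,0,1]

```text
time: 10.07
position: [0.4801, 0.2413, 0.1345]
tool_rot: [0.401, 0.583, -0.583, -0.401]
ft_force: [-1.3, -0.2, 1.8]
grip_width: 0.0117
```

>>> jog_arm:
  series:
    - [0,0.5,0,0,0,0,1]
    - [0,0.5,0,0,0,0,1]

```text
time: 10.32
position: [0.4801, 0.2413, 0.1344]
tool_rot: [0.401, 0.583, -0.583, -0.4]
ft_force: [-1.3, -0.0, 5.3]
grip_width: 0.0114
```

```bash
python3 - <<'E'
from mv import *
plan((.48,.241,.1205),21)
c=camera("scene");np.savez("s4.npz",**c);cv2.imwrite("pics/s4.png",cv2.resize(c["img"][60:200,270:410,::-1],None,fx=4,fy=4,interpolation=cv2.INTER_CUBIC))
E
```

```text
t 10.325 pos [0.4801 0.2413 0.1344] F [-1.3 -0.   5.3] w 0.0114 q [ 0.26  0.54  1.74 -0.    0.87 -1.68]
jaw az 110.99 tool y [ 0.001  0.    -1.   ]
shift mm [-0.3 13.9  0.2]
90 turn [ 0.0006 -0.0002 -0.0001]
-90 turn [2.0000e-04 3.1414e+00 1.0000e-03]
```

View pics/s4.png

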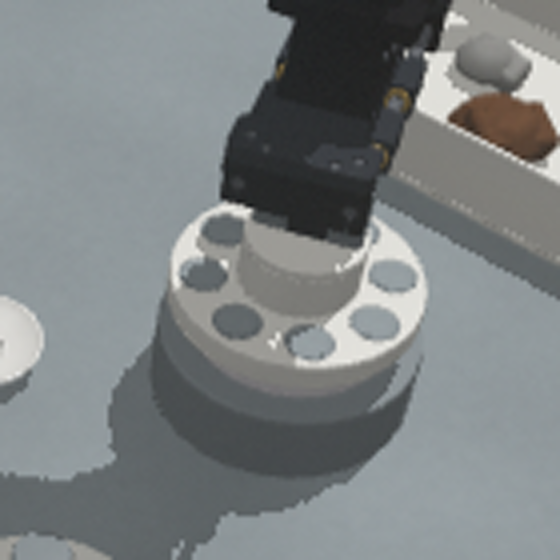

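It rests on the bar at TCP z 0.1344 with about 9 N of press. Turn clockwise towards the bar.

>>> jog_arm:
  series:
    - [0,0,0,0,0.05,0,1]
    - [0,0,0,0,0.12,0,1]
    - [0,0,0,0,0.2,0,1]
    - [0,0,0,0,0.28,0,1]
    - [0,0,0,0,0.36,0,1]
    - [0,0,0,0,0.44,0,1]
    - [0,0,0,0,0.5,0,1]
    - [0,0,0,0,0.5,0,1]

```text
time: 11.38
position: [0.48, 0.2403, 0.1343]
tool_rot: [0.533, 0.465, -0.466, -0.532]
ft_force: [-0.9, -3.6, 5.8]
grip_width: 0.0116
```

>>> jog_arm:
  series:
    - [0,0.5,0,0,0.05,0,1]
    - [0,0.7,0,0,0.1,0,1]
    - [0,0.7,0,0,0.15,0,1]
    - [0,0.7,0,0,0.2,0,1]
    - [0,1,0,0,0.23,0,1]
    - [0,1,0,0,0.23,0,1]

```text
time: 12.12
position: [0.4802, 0.2413, 0.1325]
tool_rot: [0.582, 0.402, -0.401, -0.582]
ft_force: [-0.3, 1.2, -3.5]
grip_width: 0.0115
```

The force is back to the free-hanging value and z is below the bar rest height, so the slot has found the bar. Lower it, pressing lightly.

>>> jog_arm:
  series:
    - [0,2,0,0,0.02,0,1]
    - [0,4,0,0,0.03,0,1]
    - [0,6,0,0,0.03,0,1]
    - [0,8,0,0,0.03,0,1]
    - [0,9.5,0,0,0.03,0,1]
    - [0,10.5,0,0,0.03,0,1]
    - [0,10.5,0,0,0.03,0,1]

```text
time: 13.0
position: [0.48, 0.2413, 0.122]
tool_rot: [-0.588, -0.392, 0.393, 0.588]
ft_force: [-0.3, 0.3, -3.2]
grip_width: 0.0116
```

>>> jog_arm:
  series:
    - [0,0.7,0,0,0,0,1]
    - [0,1.4,0,0,0,0,1]
    - [0,2,0,0,0,0,1]
    - [0,2,0,0,0,0,1]

```text
time: 13.5
position: [0.4799, 0.2413, 0.1206]
tool_rot: [0.588, 0.393, -0.392, -0.588]
ft_force: [-2.0, 0.1, 2.2]
grip_width: 0.0115
```

It is home at z 0.1206, against 0.1205 expected. Release and retreat.

>>> jog_arm:
  series:
    - [0,0,0,0,0,0,0.5]
    - [0,0,0,0,0,0,0]
    - [0,0,0,0,0,0,0]
    - [0,0,0,0,0,0,0]
    - [0,0,0,0,0,0,0]
    - [0,0,0,0,0,0,0]
    - [0,-5,0,0,0,0,0]
    - [0,-20,0,0,0,0,0]
    - [0,-50,0,0,0,0,0]
    - [0,-90,0,0,0,0,0]
    - [0,-120,0,0,0,0,0]
    - [0,-130,0,0,0,0,0]
    - [0,-130,0,0,0,0,0]

```text
time: 15.12
position: [0.4801, 0.2413, 0.2507]
tool_rot: [0.588, 0.393, -0.392, -0.588]
ft_force: [0.4, 0.4, -0.7]
grip_width: 0.0433
```

```bash
python3 - <<'E'
from mv import *
plan((.48,.241,.1205),-24)
for n in("scene","wrist"):
  c=camera(n);np.savez(n+"5.npz",**c);cv2.imwrite(f"pics/{n}5.png",c["img"][:,:,::-1])
  W=cloud(c);Z=W[...,2];r=np.hypot(W[...,0]-.48,W[...,1]-.241)
  d=(r<.07)&(r>.04)&(Z>.065)&(Z<.1)&(c["img"].min(-1)>100);print(n,"disc top z",np.nanmedian(Z[d]),d.sum(), "plane", np.linalg.lstsq(np.c_[W[d][:,:2]-[.48,.241],np.ones(d.sum())],Z[d],rcond=None)[0].round(4))
  h=(r<.04)&(Z>.142)&(Z<.158);print("handle",rect(W[h]) if h.sum()>5 else None,np.nanmedian(Z[h]),h.sum())
c2=load("scene0.npz");d=cv2.absdiff(c["img"],c["img"])
E
```

```text
t 15.125 pos [0.4801 0.2413 0.2507] F [ 0.4  0.4 -0.7] w 0.0433 q [ 0.26  0.37  1.62  0.    1.15 -0.92]
jaw az 67.44 tool y [ 0.001  0.    -1.   ]
shift mm [-5.000e-01  1.302e+02  1.000e-01]
90 turn [0.0012 0.0251 0.0009]
-90 turn [ 1.4000e-03 -3.1165e+00 -1.8000e-03]
scene disc top z 0.07880424013255358 908 plane [-0.0044  0.0035  0.0788]
handle (477.409912109375, 239.9588165283203, 64.74957275390625, 13.513599395751953, -23.144058227539062) 0.1496292613765665 151
wrist disc top z 0.07936200876922747 5942 plane [-0.0002  0.0015  0.0794]
handle (478.6441955566406, 241.870361328125, 63.23637008666992, 11.699604034423828, -22.782310485839844) 0.15065846371961034 802
```

View pics/scene5.png

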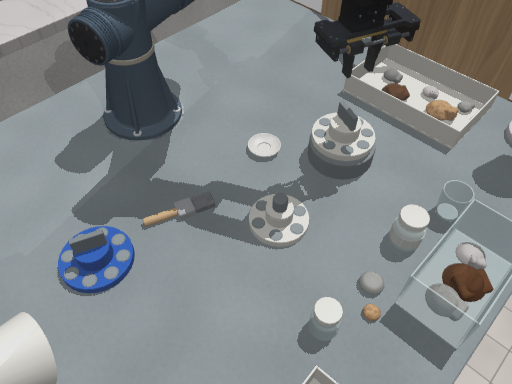

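The carousel sits level on the drive at (343,135). The disc top is at 79 mm (home would be 78, on the bar it would be 92), and the handle top is at 150 mm. The spare at (279,218) and the blue look-alike have not moved.

```bash
python3 - <<'E'
from rig import *
print(hand_in())
E
```

```text
the job is handed in; nothing more can be done
None
```

The white jar carousel with the bar handle is mounted on the drive and fully home, and I have handed the job in. I lowered it about 45° off the cross bar until it rested there, at TCP z 0.134 m. I then turned it about 42° with roughly 10 N of press until it went over the bar, lowered it 14 mm to home and let go, at about 15 s on the clock.

**Last checks:**
- **Seating:** the disc top is at about 79 mm and the handle top at about 150 mm. At home they should be 78 and 150 mm, and the disc is level.
- **Alignment:** the handle is at -23°, in line with the bar.
- **Robot:** the gripper is about 10 cm clear, and the wrist force is near zero.
- **Other carousels:** the spare and the blue look-alike look unmoved in the last scene picture.

**Disagreements:** the scene camera's colour-mask fits of the drive platform and bar were distorted, so I did not use them. I used the top view's values, which agreed with the shaft-top position to about 2 mm. My disc fit with the carousel held over the drive was partly hidden by the gripper, so I ignored that too.

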